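Shut the salad spinner and spin it

ROBOT

A 7-joint arm with a two-finger parallel gripper is mounted at the origin on a cart in front of the work surface, level with it; the furniture and walls round the work are solid. World frame = base frame: x ahead of the robot, y to its left, z up, the work surface at z = 0. Lengths are in m, angles in rad, forces in N, time in s.
With the tool pointing down it reaches from about 0.4 to 0.85 m from the base axis. Payload 10.4 kg.
Tool frame: the origin (TCP) lies between the finger pads; the fingertips stand 11 mm ahead of it and the grasp point (between the pads) lies 8 mm behind it (r.tcp_to_tips is the distance from the TCP to the fingertips, in m); z points along the fingers, y is the line along which they close (so a half turn about z gives the same grasp; the last joint's range is limited). The gripper opens to 87 mm and grips with 3 to 60 N. Pads are 19 mm wide; open, the fingers measure 117 mm over their backs; the gripper's body (75 mm by 190 mm) begins 51 mm behind the grasp point.
Start: joints at [1.211, 0.332, -0.065, 1.46, 0.022, 1.35, -0.088], TCP at [0.207, -0.59, 0.234] pointing down, gripper open.
Joint ranges: [-2.6, 2.6], [-0.5, 2.12], [-1.47, 1.34], [0.16, 2.42], [-1.27, 4.41], [0.06, 2.06], [-2.6, 2.6]. Speed limits (rad/s): [2.22, 2.22, 2.79, 2.79, 3.14, 3.14, 3.14].

INTERFACE

Orientations are given as a unit quaternion [x, y, z, w].
In Python, from bench import r gives the robot as it stands. The module is installed in compiled form; this text tells all that it offers.
- The arm moves only by the shell command python3 -m crank 'ROWS' [FORCE]. ROWS is JSON, a list of rows, each an object of numbers: "claw": the closure, from -1 (fully open) to 1 (shut); "dx", "dy", "dz": the shift along the tool's x, y, z each as a share of 3 cm, from -1 to 1; "ax", "ay", "az": the turn, a rotation vector about the tool's x, y, z each as a share of 6 degrees, from -1 to 1. A call has 1 to 8 rows; each row shifts and turns the commanded pose from where the row before left it, along the tool's axes as they then stand; what a row does not reach is not made up. A row lasts 1/12 s, in which the tool goes at most 41.7 mm and 7.16 degrees, less where a joint would pass 70% of its speed; a pose out of reach is approached as far as the arm can. A call with a number of a shift or a turn outside -1 to 1 is refused whole. A call with a gripper value outside its range is refused whole. The fingers move at their own pace and stop on an object; FORCE is the grip in N (left out, the last holds). Time passes only in rows, so rows that do not move let the fingers close. It gives the time, the measured TCP pose, the force, the opening and the grip force at its end, in the units of the state.
- r.read_state(): the state, without advancing time (a new reading comes with each control period).
- r.camera(name): name is "scene" or "top"; returns a dict with "color" (480x640x3 uint8, red, green, blue), "mtx" (3x3 intrinsics, pixels), "R" (3x3) and "t" (3): a world point X has camera coordinates R X + t. Camera axes: x right, y down, z forward; pixel columns grow to the right and rows downward; lengths in m; the calibration is good to about 2 mm. A picture is of the moment at which its call begins. There is no depth.
- r.close_job(): hands the job in; it is judged then, once.
The state is a dict: "time": time; "joint_positions": joint angles; "joint_vel": joint speeds; "joint_torque": joint torques, N m; "ee_pos": TCP position; "eef_rot": TCP orientation; "ft_force": force on the tool from outside, world axes, zero at the start; "torque": the same for the moment, N m; "width": finger opening in m; "grip_force": force on a finger pad.
Only numpy, scipy, OpenCV 4.12 (cv2) and the standard library are available. Lean on these libraries where they do the work, as an engineer would, in place of code of your own. Each camera call takes 0.05 s, during which the arm holds its last target. There are 200 camera calls.

TASK

The rinsed potatoes are in the salad spinner. Swing its lid down and press the tab at the lid's free edge past the spring catch until it clicks fully home, then take the crank's upright grip and turn it at least two full turns clockwise as seen from above, keeping hold of the grip all the way round, and let go. Leave the two small jars beside the spinner where they stand.

Things in the scene. Friction and masses are not known exactly. Their poses are not given: they have to be found in the camera images.
- spinner: salad spinner: round steel bowl 200 mm across and 104 mm high, fixed to the range top. Origin: centre of its underside. Its -x axis points to the side with the lid's tab and the catch (roughly to the robot), +x to the lid's hinge, z up
- lid_hinge (a point): middle of the lid's hinge line, on the bowl's rim, 104 mm from the bowl's axis on its +x side and 104 mm above the range top; the line runs along the spinner's y axis
- spinner_lid (a joint): lid angle in rad: 0 is fully home (lid level), grows as the tab side rises. Found at 0.45 to 0.8; a stiff hinge keeps the lid where it is left (under 5 N at the tab moves it). At about 0.05 the tongue under the tab lands on the sprung catch on the bowl; pressing it past takes about 12 to 18 N down at the tab, and the lid then stops hard at 0. The catch then keeps it below 0.012 unless the lid is pulled up about as hard
- lid_tab (a point): middle of the upper face of the press tab, a ribbed white plate 60 mm wide (along the spinner's y), 8 mm thick, that sticks out 34 mm beyond the white lid's round rim. The point lies 222 mm from the hinge line measured along the lid and 8 mm above the lid's underside (the hinge line lies in the underside); the tab goes on 20 mm further out. Axes as the lid: -x outward from the hinge, z out of the lid's upper face. 112 mm above the range top when home
- crank_hub (a point): point on the crank's axis at the middle of the lid's upper face, on the bowl's axis and 114 mm above the range top when the lid is home; axes as the lid (z is the crank axis)
- spinner_crank (a joint): crank angle in rad, grows clockwise seen from above; 0 is grip on the hinge side, found at -0.6 to 0.6. Stays where it is left, turns with about 0.5 N at the grip, no end stop clockwise
- grip_mid (a point): middle of the crank's upright black grip, a cylinder 22 mm across and 50 mm tall that spins freely on its pin, standing on the crank arm 55 mm from the crank axis. With the lid home it spans 131 to 181 mm above the range top, this point 156 mm. The arm below it is 24 mm wide or less, its top 2 mm below the grip
- crank_grip: the same grip; origin at the centre of its underside, z up along it (25 mm below grip_mid)
- onion_jar: short spice jar with white cap, 40 mm across, 71 mm tall, standing on the counter (13 mm lower than the range top) to the right of the spinner (seen from the robot), a bystander; origin centre of its underside
- seed_jar: small spice jar with black cap, 37 mm across, 84 mm tall, standing on the range top to the left of the spinner (seen from the robot), a bystander; origin centre of its underside

How it is judged:
On the way, in this order (a step that is already met when the one before it is completed fails the run):
1. the lid is clicked fully home (below 0.015 rad) (value of joint spinner_lid below 0.015 rad), for 0.2 s.
2. the crank is turned by its grip, in the fingers, with the lid home (value of joint spinner_crank above 4 rad and contact force between the fingers and crank_grip above 0.3 N and value of joint spinner_lid below 0.015 rad), for 0.1 s.
3. the crank has made its two turns (beyond 11.75 rad) (value of joint spinner_crank above 11.75 rad).
At the end, for the whole second after the job is handed in: The lid is fully home under its catch (below 0.015 rad), the crank has been turned two turns clockwise (stands beyond 11.75 rad, which two turns from any start exceed) and is at rest (value of joint spinner_lid below 0.015 rad and value of joint spinner_crank above 11.75 rad and velocity of joint spinner_crank between -0.3 and 0.3 rad/s); the robot touches nothing.
It fails at once if the crank is turned (beyond 1.5 rad) while the lid is not home (value of joint spinner_crank above 1.5 rad and value of joint spinner_lid above 0.03 rad).
It fails at once if the grip is let go during the two turns (between 2 and 11 rad) (value of joint spinner_crank between 2 and 11 rad and contact force between the fingers and crank_grip below 0.05 N).
It fails at once if a small jar is moved more than 30 mm or tipped over (distance of any of onion_jar, seed_jar from where it was at the start of the episode above 0.03 m or angle between any of onion_jar, seed_jar's own z axis and vertical above 0.5 rad).
It also fails if it takes over 72 s, if anything falls off the work surface, if the arm or the gripper's body presses on something with over 40 N, if the wrist force passes 120 N, or if a joint passes its speed limit or range.

## Working session

There is one attempt and no reset: what is moved stays moved. The work goes in short steps, Python scripts to look and compute and a shell command to move; the robot and the scene stay as the last step left them, time stands still between calls to the robot, and variables do not carry over. Pictures are saved under pics/ and viewed, at most 10 in all, crops included, and the job is handed in when it is done.

```bash
mkdir -p pics; python3 - <<'E'
from bench import r
import cv2,numpy as np
for n in("scene","top"):
    c=r.camera(n); cv2.imwrite(f"pics/{n}0.png",c["color"][:,:,::-1]); print(n,c["mtx"].round(1).tolist(),c["R"].round(4).tolist(),c["t"].round(4).tolist())
s=r.read_state(); print(s, r.tcp_to_tips)
E
```

```text
scene [[468.8, 0.0, 310.1], [0.0, 468.8, 237.4], [0.0, 0.0, 1.0]] [[0.958, -0.2859, -0.0223], [-0.1765, -0.5265, -0.8317], [0.226, 0.8007, -0.5548]] [-0.5927, 0.1496, 0.9287]
top [[472.3, 0.0, 322.7], [0.0, 472.3, 238.1], [0.0, 0.0, 1.0]] [[0.005, -1.0, 0.0032], [-0.9904, -0.0054, -0.138], [0.138, -0.0024, -0.9904]] [-0.0898, 0.5776, 0.9403]
{'time': 0.1, 'joint_positions': array([ 1.21143443,  0.33279835, -0.0647193 ,  1.46084023,  0.02164519,
        1.34989272, -0.0884893 ]), 'joint_vel': array([-9.61589688e-04, -2.51718422e-03,  3.20818155e-05, -1.43457416e-03,
       -9.94208696e-05, -3.49352849e-04, -2.53771062e-03]), 'joint_torque': array([ 1.08418608e-03, -6.24549508e+01,  2.44580075e-02, -3.90721822e+01,
       -6.13310840e-02,  3.64847272e-02,  6.68607186e-05]), 'ee_pos': array([ 0.2064085 , -0.58959125,  0.23284816]), 'eef_rot': array([ 9.85852362e-01,  1.67614840e-01, -1.49674810e-04, -6.02570793e-04]), 'ft_force': array([ 0.34915755,  0.63347435, -0.22681955]), 'torque': array([ 0.01240095, -0.02253039, -0.00810381]), 'grip_force': 0.0, 'width': 0.08703641291724035} 0.011
```

View pics/scene0.png

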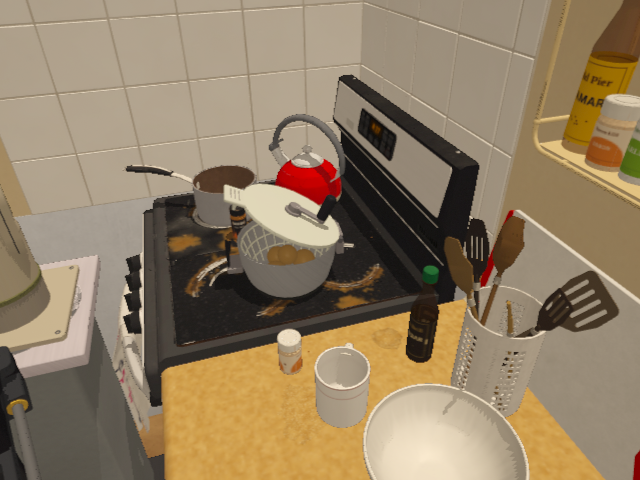

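View pics/top0.png

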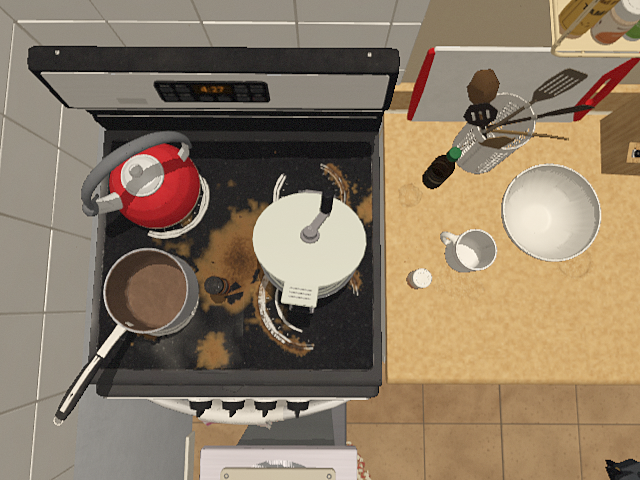

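The top view shows the lid (white disc about (310,240)), tab about (299,293), hub (310,233), grip (327,200), seed jar (216,285) and onion jar (421,279). In the scene view the tab is at (236,195), hub (293,208) and grip (327,208). I'll zoom in for exact pixels.

```bash
python3 - <<'E'
import cv2,numpy as np
a=cv2.imread("pics/scene0.png")[170:305,210:370]; b=cv2.imread("pics/top0.png")[180:340,240:380]
a=cv2.resize(a,None,fx=2.5,fy=2.5,interpolation=2); b=cv2.resize(b,None,fx=2.5,fy=2.5,interpolation=2)
o=np.zeros((400,750+0,3),np.uint8); o[:a.shape[0],:400]=a; o[:400,400:750]=b
cv2.imwrite("pics/z0.png",o)
E
```

```text
(no output)
```

View pics/z0.png

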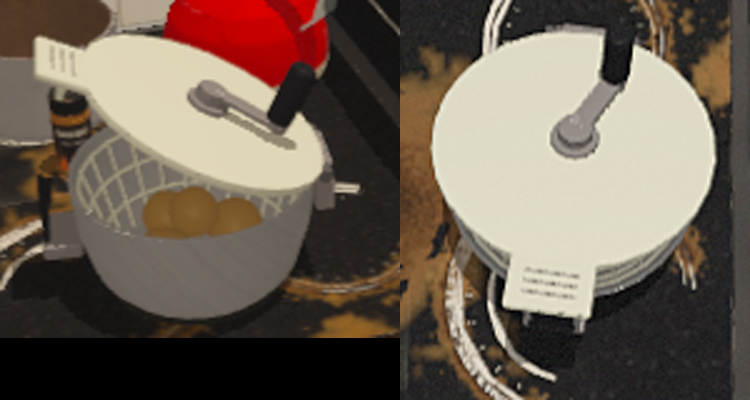

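The crop shows the ribs' centre at scene (64,60) and top (551,287). The hub is at (210,97)/(575,138), the grip top at (300,70)/(621,38), and the tab's outer corners at (36,38),(36,75)/(503,306),(592,312). I'll triangulate these.

```bash
cat > h.py <<'E'
import cv2,numpy as np
from bench import r
def cams():
    return {n:r.camera(n) for n in("scene","top")}
def tri(C,ps,pt):
    P=[C[n]["mtx"]@np.c_[C[n]["R"],C[n]["t"]] for n in("scene","top")]
    X=cv2.triangulatePoints(P[0],P[1],np.array(ps,float),np.array(pt,float))[:,0]; X=X[:3]/X[3]
    e=[]
    for p,q in zip(P,(ps,pt)):
        u=p@np.r_[X,1]; e+=list((u[:2]/u[2]-q).round(1))
    return X,e
def plane(c,p,z):
    R,t,K=[np.array(c[k]) for k in("R","t","mtx")]
    o=-R.T@t; d=R.T@np.linalg.inv(K)@np.r_[p,1.]; return o+d*(z-o[2])/d[2]
E
python3 - <<'E'
from h import *
C=cams()
S=lambda u,v:(210+u/2.5,170+v/2.5); T=lambda u,v:(240+(u-400)/2.5,180+v/2.5)
for n,a,b in [("rib",(64,60),(551,287)),("hub",(210,97),(575,138)),("griptop",(300,70),(621,38)),("gripbot",(280,120),(614,82)),("cornerL",(36,38),(503,306)),("cornerR",(36,76),(592,312))]:
    X,e=tri(C,S(*a),T(*b)); print(n,X.round(4),e)
m=(cv2.inRange(C["top"]["color"],(190,190,170),(255,255,240)))[180:340,240:380]
cs=max(cv2.findContours(m,0,1)[0],key=cv2.contourArea); print(cv2.boundingRect(cs))
# onion/seed bases
for n,p in [("onioncap",(421,279)),("seedcap",(213,285))]:
    print(n,plane(C["top"],p,0.06),plane(C["top"],p,.084))
E
```

```text
rib [ 0.4605 -0.0496  0.2106] [np.float64(-1.5), np.float64(0.2), np.float64(0.2), np.float64(-1.7)]
hub [ 0.5681 -0.064   0.1662] [np.float64(-1.3), np.float64(0.3), np.float64(0.2), np.float64(-1.4)]
griptop [ 0.6333 -0.0963  0.1958] [np.float64(-0.2), np.float64(0.1), np.float64(0.1), np.float64(-0.3)]
gripbot [ 0.6141 -0.0926  0.1521] [np.float64(-2.3), np.float64(0.5), np.float64(0.5), np.float64(-2.4)]
cornerL [ 0.4462 -0.0179  0.2161] [np.float64(-0.7), np.float64(0.1), np.float64(0.1), np.float64(-0.8)]
cornerR [ 0.4402 -0.0771  0.2158] [np.float64(0.5), np.float64(-0.1), np.float64(-0.0), np.float64(0.6)]
(13, 0, 113, 127)
onioncap [ 0.49324559 -0.28491323  0.06      ] [ 0.49197031 -0.27985476  0.084     ]
seedcap [0.47908611 0.13258645 0.06      ] [0.47816804 0.12711215 0.084     ]
```

Tab edge measures 59.5 mm against the 60 mm given. Range top comes out at z≈0, yaw≈-0.12, lid≈0.45 rad, hinge≈(.656,-.073), bowl axis≈(.553,-.061) and crank≈0.43 rad. These all agree. Next I square the tool, lift it and close the fingers.

```bash
python3 -m crank '[{"claw":1,"az":1,"dz":-1},{"claw":1,"az":1,"dz":-1},{"claw":1,"az":1,"dz":-0.5},{"claw":1,"az":0.22},{"claw":1},{"claw":1}]' 20
```

```text
invalid input at $[0]: expected keys claw, dx, dy, dz, ax, ay, az
```

```bash
python3 -m crank '[{"claw":1,"dx":0,"dy":0,"dz":-1,"ax":0,"ay":0,"az":1},{"claw":1,"dx":0,"dy":0,"dz":-1,"ax":0,"ay":0,"az":1},{"claw":1,"dx":0,"dy":0,"dz":-0.5,"ax":0,"ay":0,"az":1},{"claw":1,"dx":0,"dy":0,"dz":0,"ax":0,"ay":0,"az":0.22},{"claw":1,"dx":0,"dy":0,"dz":0,"ax":0,"ay":0,"az":0},{"claw":1,"dx":0,"dy":0,"dz":0,"ax":0,"ay":0,"az":0}]' 20
```

```text
time: 0.7
ee_pos: [0.2065, -0.5895, 0.3075]
eef_rot: [1.0, 0.001, -0.0, -0.001]
ft_force: [-0.3, 0.3, -0.1]
width: 0.0546
grip_force: 0.0
```

```bash
python3 -m crank '[{"claw":1,"dx":0.37,"dy":-0.8,"dz":0,"ax":0,"ay":0,"az":0},{"claw":1,"dx":0.37,"dy":-0.8,"dz":0,"ax":0,"ay":0,"az":0},{"claw":1,"dx":0.37,"dy":-0.8,"dz":0,"ax":0,"ay":0,"az":0},{"claw":1,"dx":0.37,"dy":-0.8,"dz":0,"ax":0,"ay":0,"az":0},{"claw":1,"dx":0.37,"dy":-0.8,"dz":0,"ax":0,"ay":0,"az":0},{"claw":1,"dx":0.37,"dy":-0.8,"dz":0,"ax":0,"ay":0,"az":0},{"claw":1,"dx":0.37,"dy":-0.8,"dz":0,"ax":0,"ay":0,"az":0},{"claw":1,"dx":0.37,"dy":-0.8,"dz":0,"ax":0,"ay":0,"az":0}]'
python3 -m crank '[{"claw":1,"dx":0.37,"dy":-0.8,"dz":0,"ax":0,"ay":0,"az":0},{"claw":1,"dx":0.37,"dy":-0.8,"dz":0,"ax":0,"ay":0,"az":0},{"claw":1,"dx":0.37,"dy":-0.8,"dz":0,"ax":0,"ay":0,"az":0},{"claw":1,"dx":0.37,"dy":-0.8,"dz":0,"ax":0,"ay":0,"az":0},{"claw":1,"dx":0.37,"dy":-0.8,"dz":0,"ax":0,"ay":0,"az":0},{"claw":1,"dx":0.37,"dy":-0.8,"dz":0,"ax":0,"ay":0,"az":0},{"claw":1,"dx":0,"dy":0,"dz":0,"ax":0,"ay":0,"az":0},{"claw":1,"dx":0,"dy":0,"dz":0,"ax":0,"ay":0,"az":0}]'
```

```text
time: 1.37
ee_pos: [0.2954, -0.3963, 0.3072]
eef_rot: [1.0, 0.001, -0.001, -0.001]
ft_force: [0.8, -0.6, 0.2]
width: 0.004
grip_force: 0.0
time: 2.03
ee_pos: [0.3622, -0.2528, 0.3076]
eef_rot: [1.0, 0.002, -0.001, -0.0]
ft_force: [-0.9, -0.5, 0.4]
width: 0.0004
grip_force: 0.0
```

```bash
python3 -m crank '[{"claw":1,"dx":0.4,"dy":-0.85,"dz":0,"ax":0,"ay":0,"az":0},{"claw":1,"dx":0.4,"dy":-0.85,"dz":0,"ax":0,"ay":0,"az":0},{"claw":1,"dx":0.4,"dy":-0.85,"dz":0,"ax":0,"ay":0,"az":0},{"claw":1,"dx":0.4,"dy":-0.85,"dz":0,"ax":0,"ay":0,"az":0},{"claw":1,"dx":0.4,"dy":-0.85,"dz":0,"ax":0,"ay":0,"az":0},{"claw":1,"dx":0.4,"dy":-0.85,"dz":0,"ax":0,"ay":0,"az":0},{"claw":1,"dx":0.4,"dy":-0.85,"dz":0,"ax":0,"ay":0,"az":0},{"claw":1,"dx":0.3,"dy":-0.85,"dz":0,"ax":0,"ay":0,"az":0}]'
python3 -m crank '[{"claw":1,"dx":0,"dy":0,"dz":0.8,"ax":0,"ay":0,"az":0},{"claw":1,"dx":0,"dy":0,"dz":0.8,"ax":0,"ay":0,"az":0},{"claw":1,"dx":0,"dy":0,"dz":0.4,"ax":0,"ay":0,"az":0},{"claw":1,"dx":0,"dy":0,"dz":0,"ax":0,"ay":0,"az":0}]'
```

```text
time: 2.7
ee_pos: [0.4554, -0.0501, 0.3077]
eef_rot: [1.0, -0.001, -0.001, -0.0]
ft_force: [-0.2, -0.5, -0.4]
width: 0.0005
grip_force: 0.0
time: 3.03
ee_pos: [0.4534, -0.0511, 0.2452]
eef_rot: [1.0, -0.0, -0.003, -0.001]
ft_force: [0.2, -0.5, -0.4]
width: 0.0001
grip_force: 0.0
```

```bash
python3 - <<'E'
from h import *
C=cams(); a=C["scene"]["color"][130:330,180:400,::-1]; b=C["top"]["color"][170:370,230:400,::-1]
f=lambda i:cv2.resize(i,None,fx=2,fy=2)
cv2.imwrite("pics/z1.png",np.hstack([f(a),f(b)]))
E
```

```text
(no output)
```

View pics/z1.png

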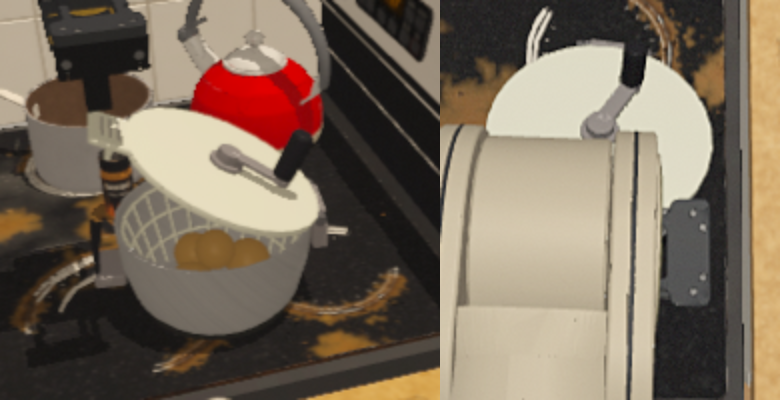

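The picture shows the closed fingertips just above the tab at crop (98,108), with nothing else near. Pressing down now.

```bash
python3 -m crank '[{"claw":1,"dx":0,"dy":0,"dz":0.5,"ax":0,"ay":0,"az":0},{"claw":1,"dx":-0.05,"dy":0,"dz":0.5,"ax":0,"ay":0,"az":0},{"claw":1,"dx":-0.1,"dy":0,"dz":0.5,"ax":0,"ay":0,"az":0},{"claw":1,"dx":-0.1,"dy":0,"dz":0.5,"ax":0,"ay":0,"az":0},{"claw":1,"dx":-0.1,"dy":0,"dz":0.5,"ax":0,"ay":0,"az":0},{"claw":1,"dx":-0.1,"dy":0,"dz":0.5,"ax":0,"ay":0,"az":0},{"claw":1,"dx":-0.05,"dy":0,"dz":0.3,"ax":0,"ay":0,"az":0},{"claw":1,"dx":0,"dy":0,"dz":0,"ax":0,"ay":0,"az":0}]'
python3 -m crank '[{"claw":1,"dx":0,"dy":0,"dz":0.2,"ax":0,"ay":0,"az":0},{"claw":1,"dx":0,"dy":0,"dz":0.2,"ax":0,"ay":0,"az":0},{"claw":1,"dx":0,"dy":0,"dz":0.1,"ax":0,"ay":0,"az":0},{"claw":1,"dx":0,"dy":0,"dz":0,"ax":0,"ay":0,"az":0}]'
```

```text
time: 3.8
ee_pos: [0.4397, -0.0504, 0.1489]
eef_rot: [1.0, -0.0, -0.001, -0.0]
ft_force: [-0.9, 0.4, 0.2]
width: 0.0005
grip_force: 0.0
time: 4.13
ee_pos: [0.4407, -0.0502, 0.1349]
eef_rot: [1.0, -0.0, 0.0, 0.0]
ft_force: [-0.7, -1.4, 3.8]
width: 0.0003
grip_force: 1.7
```

Tips at z .124: the tongue is on the catch. Pressing on.

```bash
python3 -m crank '[{"claw":1,"dx":0,"dy":0,"dz":0.1,"ax":0,"ay":0,"az":0},{"claw":1,"dx":0,"dy":0,"dz":0.1,"ax":0,"ay":0,"az":0},{"claw":1,"dx":0,"dy":0,"dz":0.1,"ax":0,"ay":0,"az":0},{"claw":1,"dx":0,"dy":0,"dz":0.1,"ax":0,"ay":0,"az":0},{"claw":1,"dx":0,"dy":0,"dz":0,"ax":0,"ay":0,"az":0}]'
```

```text
time: 4.55
ee_pos: [0.4404, -0.0501, 0.1232]
eef_rot: [1.0, -0.0, 0.0, 0.0]
ft_force: [-4.6, -0.6, 10.7]
width: 0.0003
grip_force: 5.1
```

```bash
python3 -m crank '[{"claw":1,"dx":0,"dy":0,"dz":0.1,"ax":0,"ay":0,"az":0},{"claw":1,"dx":0,"dy":0,"dz":0.1,"ax":0,"ay":0,"az":0},{"claw":1,"dx":0,"dy":0,"dz":0,"ax":0,"ay":0,"az":0},{"claw":1,"dx":0,"dy":0,"dz":0,"ax":0,"ay":0,"az":0}]'
```

```text
time: 4.88
ee_pos: [0.4408, -0.0501, 0.1215]
eef_rot: [1.0, -0.0, -0.0, 0.001]
ft_force: [-32.7, 3.0, 73.5]
width: 0.0003
grip_force: 37.1
```

The hard stop is reached (73 N), so the lid is home. Now back off upward and aside to look again.

```bash
python3 -m crank '[{"claw":1,"dx":0,"dy":0,"dz":-0.3,"ax":0,"ay":0,"az":0},{"claw":1,"dx":0,"dy":0,"dz":-1,"ax":0,"ay":0,"az":0},{"claw":1,"dx":0,"dy":0,"dz":-1,"ax":0,"ay":0,"az":0},{"claw":1,"dx":0,"dy":0,"dz":-1,"ax":0,"ay":0,"az":0},{"claw":1,"dx":0,"dy":0,"dz":-1,"ax":0,"ay":0,"az":0},{"claw":1,"dx":0,"dy":0,"dz":-1,"ax":0,"ay":0,"az":0},{"claw":1,"dx":0,"dy":0,"dz":-1,"ax":0,"ay":0,"az":0},{"claw":-1,"dx":0,"dy":0,"dz":0,"ax":0,"ay":0,"az":0}]'
python3 -m crank '[{"claw":-1,"dx":0,"dy":1,"dz":0,"ax":0,"ay":0,"az":0},{"claw":-1,"dx":0,"dy":1,"dz":0,"ax":0,"ay":0,"az":0},{"claw":-1,"dx":0,"dy":1,"dz":0,"ax":0,"ay":0,"az":0},{"claw":-1,"dx":0,"dy":1,"dz":0,"ax":0,"ay":0,"az":0},{"claw":-1,"dx":0,"dy":1,"dz":0,"ax":0,"ay":0,"az":0},{"claw":-1,"dx":0,"dy":1,"dz":0,"ax":0,"ay":0,"az":0},{"claw":-1,"dx":0,"dy":1,"dz":0,"ax":0,"ay":0,"az":0},{"claw":-1,"dx":0,"dy":0,"dz":0,"ax":0,"ay":0,"az":0}]'
python3 - <<'E'
from h import *
C=cams(); a=C["scene"]["color"][170:310,210:370,::-1]; b=C["top"]["color"][180:340,240:380,::-1]
cv2.imwrite("pics/top2.png",C["top"]["color"][:,:,::-1])
a=cv2.resize(a,None,fx=2.5,fy=2.5,interpolation=2); b=cv2.resize(b,None,fx=2.5,fy=2.5,interpolation=2)
o=np.zeros((400,750,3),np.uint8); o[:350,:400]=a; o[:,400:]=b
cv2.imwrite("pics/z2.png",o)
E
```

```text
time: 5.55
ee_pos: [0.4423, -0.05, 0.3109]
eef_rot: [1.0, -0.0, 0.004, 0.001]
ft_force: [0.2, -0.3, 0.8]
width: 0.0023
grip_force: 0.0
time: 6.22
ee_pos: [0.4385, -0.2661, 0.3042]
eef_rot: [1.0, -0.004, -0.001, 0.0]
ft_force: [0.1, -1.6, -0.1]
width: 0.0523
grip_force: 0.0
```

View pics/z2.png

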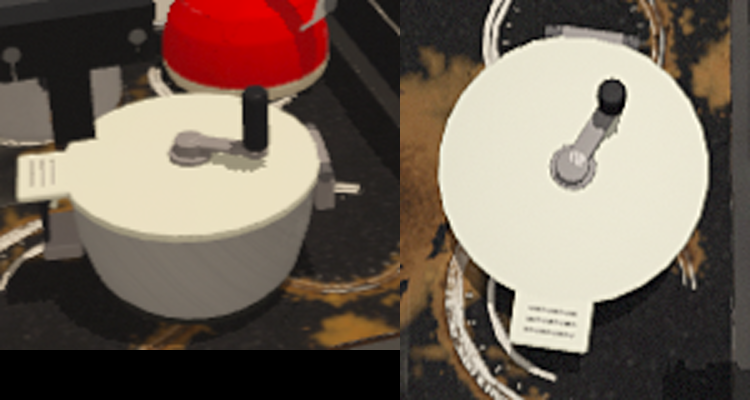

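The lid is level and home. Grip top centre is at top crop (613,92) and scene crop (256,92), and the hub at top crop (572,167). Now to measure grip and axis.

```bash
python3 - <<'E'
from h import *
C=cams()
S=lambda u,v:(210+u/2.5,170+v/2.5); T=lambda u,v:(240+(u-400)/2.5,180+v/2.5)
t=C["top"]
print("grip tri",tri(C,S(256,92),T(613,91)))
print("grip plane",plane(t,T(613,91),.181), "scene",plane(C["scene"],S(256,92),.181))
print("grip foot plane", plane(t,T(608,108),.14))
print("hub",plane(t,T(572,166),.130),tri(C,S(192,142),T(572,162)))
print("rib",plane(t,T(551,322),.112))
m=cv2.inRange(t["color"],(185,185,165),(255,255,245)); 
k=np.zeros_like(m);k[185:335,245:378]=1; m*=k
m=cv2.morphologyEx(m,cv2.MORPH_OPEN,cv2.getStructuringElement(2,(45,45)))
m=cv2.morphologyEx(m,cv2.MORPH_CLOSE,np.ones((3,3)))
c=cv2.convexHull(max(cv2.findContours(m,0,1)[0],key=cv2.contourArea))
W=np.array([plane(t,p[0],.114)[:2] for p in c]); W=W
A=np.c_[2*W,np.ones(len(W))]; s=np.linalg.lstsq(A,(W**2).sum(1),rcond=None)[0]
print("lid fit",s[:2],np.sqrt(s[2]+s[:2]@s[:2]))
# grip black blob
g=t["color"][195:232,310:335].max(2)<50; v,u=np.nonzero(g); print(u.min()+310,u.max()+310,v.min()+195,v.max()+195)
E
```

```text
grip tri (array([ 0.59898009, -0.09102526,  0.17998472]), [np.float64(-0.7), np.float64(0.2), np.float64(0.1), np.float64(-0.7)])
grip plane [ 0.59751632 -0.09079662  0.181     ] scene [ 0.59985217 -0.09255032  0.181     ]
grip foot plane [ 0.59221213 -0.08742545  0.14      ]
hub [ 0.54956244 -0.06061237  0.13      ] (array([ 0.55404278, -0.06060124,  0.12587471]), [np.float64(-0.5), np.float64(0.1), np.float64(0.1), np.float64(-0.5)])
rib [ 0.43331842 -0.04538286  0.112     ]
lid fit [ 0.53385654 -0.06202686] 0.0928815565939567
320 329 212 225
```

Grip (.598,-.091) and axis (.551,-.0605) give a radius of 56 mm against the 55 given, so they agree. The circle fit on the lid was clipped by its ROI, so I'm ignoring it. Going over the grip.

```bash
python3 -m crank '[{"claw":-1,"dx":0.66,"dy":-0.73,"dz":0,"ax":0,"ay":0,"az":0},{"claw":-1,"dx":0.66,"dy":-0.73,"dz":0,"ax":0,"ay":0,"az":0},{"claw":-1,"dx":0.66,"dy":-0.73,"dz":0,"ax":0,"ay":0,"az":0},{"claw":-1,"dx":0.66,"dy":-0.73,"dz":0,"ax":0,"ay":0,"az":0},{"claw":-1,"dx":0.66,"dy":-0.73,"dz":0,"ax":0,"ay":0,"az":0},{"claw":-1,"dx":0.66,"dy":-0.73,"dz":0,"ax":0,"ay":0,"az":0},{"claw":-1,"dx":0.66,"dy":-0.73,"dz":0,"ax":0,"ay":0,"az":0},{"claw":-1,"dx":0.66,"dy":-0.73,"dz":0,"ax":0,"ay":0,"az":0}]'
python3 -m crank '[{"claw":-1,"dx":0,"dy":0,"dz":0,"ax":0,"ay":0,"az":0},{"claw":-1,"dx":0,"dy":0,"dz":0,"ax":0,"ay":0,"az":0}]'
```

```text
time: 7.08
ee_pos: [0.5993, -0.0821, 0.3059]
eef_rot: [1.0, 0.001, 0.0, 0.0]
ft_force: [0.2, -0.1, 0.2]
width: 0.087
grip_force: 0.0
time: 7.25
ee_pos: [0.5991, -0.0813, 0.3053]
eef_rot: [1.0, 0.003, -0.0, -0.001]
ft_force: [-0.6, -0.2, -0.3]
width: 0.0869
grip_force: 0.0
```

```bash
python3 -m crank '[{"claw":-1,"dx":0,"dy":0.32,"dz":0.5,"ax":0,"ay":0,"az":0},{"claw":-1,"dx":0,"dy":0,"dz":0.8,"ax":0,"ay":0,"az":0},{"claw":-1,"dx":0,"dy":0,"dz":0.8,"ax":0,"ay":0,"az":0},{"claw":-1,"dx":0,"dy":0,"dz":0.8,"ax":0,"ay":0,"az":0},{"claw":-1,"dx":0,"dy":0,"dz":0.8,"ax":0,"ay":0,"az":0},{"claw":-1,"dx":0,"dy":0,"dz":0.8,"ax":0,"ay":0,"az":0},{"claw":-1,"dx":0,"dy":0,"dz":0.6,"ax":0,"ay":0,"az":0},{"claw":-1,"dx":0,"dy":0,"dz":0,"ax":0,"ay":0,"az":0}]'
python3 -m crank '[{"claw":1,"dx":0,"dy":0,"dz":0,"ax":0,"ay":0,"az":0},{"claw":1,"dx":0,"dy":0,"dz":0,"ax":0,"ay":0,"az":0},{"claw":1,"dx":0,"dy":0,"dz":0,"ax":0,"ay":0,"az":0},{"claw":1,"dx":0,"dy":0,"dz":0,"ax":0,"ay":0,"az":0},{"claw":1,"dx":0,"dy":0,"dz":0,"ax":0,"ay":0,"az":0},{"claw":1,"dx":0,"dy":0,"dz":0,"ax":0,"ay":0,"az":0},{"claw":1,"dx":0,"dy":0,"dz":0,"ax":0,"ay":0,"az":0},{"claw":1,"dx":0,"dy":0,"dz":0,"ax":0,"ay":0,"az":0}]' 20
```

```text
time: 7.92
ee_pos: [0.5959, -0.0949, 0.1489]
eef_rot: [1.0, -0.0, -0.003, -0.0]
ft_force: [-0.7, 0.3, -0.2]
width: 0.0871
grip_force: 0.0
time: 8.58
ee_pos: [0.5986, -0.0945, 0.1527]
eef_rot: [1.0, -0.0, 0.0, 0.0]
ft_force: [0.7, -0.3, 0.1]
width: 0.0414
grip_force: 0.0
```

```bash
python3 -m crank '[{"claw":1,"dx":0,"dy":-0.1,"dz":0.1,"ax":0,"ay":0,"az":0},{"claw":1,"dx":0,"dy":0,"dz":0,"ax":0,"ay":0,"az":0},{"claw":1,"dx":0,"dy":0,"dz":0,"ax":0,"ay":0,"az":0},{"claw":1,"dx":0,"dy":0,"dz":0,"ax":0,"ay":0,"az":0},{"claw":1,"dx":0,"dy":0,"dz":0,"ax":0,"ay":0,"az":0},{"claw":1,"dx":0,"dy":0,"dz":0,"ax":0,"ay":0,"az":0},{"claw":1,"dx":0,"dy":0,"dz":0,"ax":0,"ay":0,"az":0}]' 20
python3 - <<'E'
from h import *
C=cams(); a=C["scene"]["color"][130:330,180:400,::-1]
cv2.imwrite("pics/z3.png",cv2.resize(a,None,fx=2.5,fy=2.5))
E
```

```text
time: 9.17
ee_pos: [0.5983, -0.0913, 0.1493]
eef_rot: [1.0, -0.0, -0.0, -0.0]
ft_force: [-1.2, 1.0, -1.5]
width: 0.0214
grip_force: 20.0
```

View pics/z3.png

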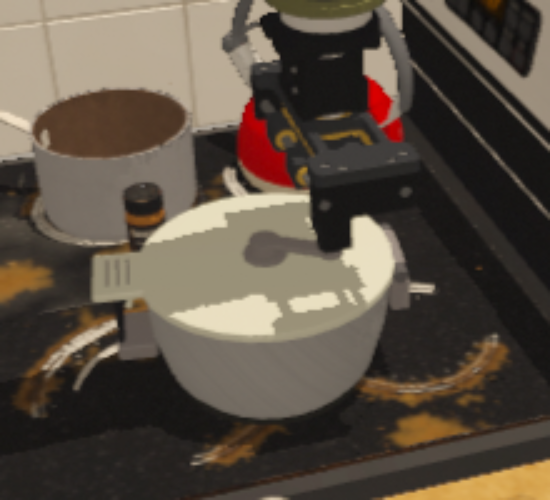

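The fingers hold the grip (21 mm opening, 20 N), lid closed. Working out the circle rows for one turn in 15° steps.

```bash
cat > circ.py <<'E'
import numpy as np
from bench import r
def rows(A=np.array([.551,-.0605]),rad=.055,n=8,step=15,p=None):
    p=np.array(r.read_state()["ee_pos"][:2] if p is None else p); d=p-A
    f=np.arctan2(d[1],d[0]); print("phi %.1f r %.4f"%(np.degrees(f),np.hypot(*d)))
    a=f-np.radians(step)*np.arange(1,n+1)
    q=np.vstack([p,A+rad*np.c_[np.cos(a),np.sin(a)]]); e=np.diff(q,axis=0)/.03
    for i in e: print("dx %.2f dy %.2f"%(i[0],-i[1]))
if __name__=="__main__": rows()
E
python3 circ.py
```

```text
phi -33.1 r 0.0564
dx -0.35 dy 0.34
dx -0.39 dy 0.27
dx -0.45 dy 0.16
dx -0.48 dy 0.04
dx -0.47 dy -0.09
dx -0.43 dy -0.21
dx -0.36 dy -0.31
dx -0.27 dy -0.39
```

```bash
python3 -m crank '[{"claw":1,"dx":-0.35,"dy":0.34,"dz":0,"ax":0,"ay":0,"az":0},{"claw":1,"dx":-0.39,"dy":0.27,"dz":0,"ax":0,"ay":0,"az":0},{"claw":1,"dx":-0.45,"dy":0.16,"dz":0,"ax":0,"ay":0,"az":0},{"claw":1,"dx":-0.48,"dy":0.04,"dz":0,"ax":0,"ay":0,"az":0},{"claw":1,"dx":-0.47,"dy":-0.09,"dz":0,"ax":0,"ay":0,"az":0},{"claw":1,"dx":0,"dy":0,"dz":0,"ax":0,"ay":0,"az":0},{"claw":1,"dx":0,"dy":0,"dz":0,"ax":0,"ay":0,"az":0}]'; python3 circ.py
```

```text
time: 9.85
ee_pos: [0.5339, -0.1131, 0.1495]
eef_rot: [1.0, -0.0, -0.0, 0.0]
ft_force: [0.6, 1.8, -5.5]
width: 0.021
grip_force: 20.0
phi -108.0 r 0.0553
dx -0.43 dy -0.22
dx -0.36 dy -0.31
dx -0.27 dy -0.39
dx -0.16 dy -0.45
dx -0.04 dy -0.48
dx 0.09 dy -0.47
dx 0.21 dy -0.43
dx 0.31 dy -0.36
```

Tracking is accurate and forces are low. Continuing.

```bash
python3 -m crank '[{"claw":1,"dx":-0.43,"dy":-0.22,"dz":0,"ax":0,"ay":0,"az":0},{"claw":1,"dx":-0.36,"dy":-0.31,"dz":0,"ax":0,"ay":0,"az":0},{"claw":1,"dx":-0.27,"dy":-0.39,"dz":0,"ax":0,"ay":0,"az":0},{"claw":1,"dx":-0.16,"dy":-0.45,"dz":0,"ax":0,"ay":0,"az":0},{"claw":1,"dx":-0.04,"dy":-0.48,"dz":0,"ax":0,"ay":0,"az":0},{"claw":1,"dx":0.09,"dy":-0.47,"dz":0,"ax":0,"ay":0,"az":0},{"claw":1,"dx":0,"dy":0,"dz":0,"ax":0,"ay":0,"az":0},{"claw":1,"dx":0,"dy":0,"dz":0,"ax":0,"ay":0,"az":0}]'; python3 circ.py
```

```text
time: 10.52
ee_pos: [0.5007, -0.0422, 0.1502]
eef_rot: [1.0, 0.001, 0.001, 0.0]
ft_force: [4.0, -1.1, -2.5]
width: 0.0208
grip_force: 20.0
phi 160.0 r 0.0535
dx 0.17 dy -0.44
dx 0.32 dy -0.35
dx 0.40 dy -0.26
dx 0.46 dy -0.14
dx 0.48 dy -0.02
dx 0.47 dy 0.10
dx 0.42 dy 0.22
dx 0.35 dy 0.32
```

```bash
python3 -m crank '[{"claw":1,"dx":0.2,"dy":-0.43,"dz":0,"ax":0,"ay":0,"az":0},{"claw":1,"dx":0.32,"dy":-0.36,"dz":0,"ax":0,"ay":0,"az":0},{"claw":1,"dx":0.4,"dy":-0.26,"dz":0,"ax":0,"ay":0,"az":0},{"claw":1,"dx":0.46,"dy":-0.14,"dz":0,"ax":0,"ay":0,"az":0},{"claw":1,"dx":0.48,"dy":-0.02,"dz":0,"ax":0,"ay":0,"az":0},{"claw":1,"dx":0.47,"dy":0.1,"dz":0,"ax":0,"ay":0,"az":0},{"claw":1,"dx":0,"dy":0,"dz":0,"ax":0,"ay":0,"az":0},{"claw":1,"dx":0,"dy":0,"dz":0,"ax":0,"ay":0,"az":0}]'; python3 circ.py
```

```text
time: 11.18
ee_pos: [0.5696, -0.0091, 0.1497]
eef_rot: [1.0, 0.0, 0.0, -0.0]
ft_force: [1.3, 2.5, -0.3]
width: 0.0212
grip_force: 20.0
phi 70.1 r 0.0546
dx 0.43 dy 0.21
dx 0.35 dy 0.32
dx 0.26 dy 0.40
dx 0.14 dy 0.46
dx 0.02 dy 0.48
dx -0.10 dy 0.47
dx -0.22 dy 0.42
dx -0.32 dy 0.35
```

```bash
python3 -m crank '[{"claw":1,"dx":0.43,"dy":0.21,"dz":0,"ax":0,"ay":0,"az":0},{"claw":1,"dx":0.35,"dy":0.32,"dz":0,"ax":0,"ay":0,"az":0},{"claw":1,"dx":0.26,"dy":0.4,"dz":0,"ax":0,"ay":0,"az":0},{"claw":1,"dx":0.14,"dy":0.46,"dz":0,"ax":0,"ay":0,"az":0},{"claw":1,"dx":0.02,"dy":0.48,"dz":0,"ax":0,"ay":0,"az":0},{"claw":1,"dx":-0.1,"dy":0.47,"dz":0,"ax":0,"ay":0,"az":0},{"claw":1,"dx":-0.22,"dy":0.42,"dz":0,"ax":0,"ay":0,"az":0},{"claw":1,"dx":-0.32,"dy":0.35,"dz":0,"ax":0,"ay":0,"az":0}]'; python3 circ.py
```

```text
time: 11.85
ee_pos: [0.5857, -0.1049, 0.1496]
eef_rot: [1.0, -0.001, 0.0, 0.0]
ft_force: [-0.2, 1.1, -3.6]
width: 0.0215
grip_force: 20.0
phi -52.0 r 0.0564
dx -0.44 dy 0.21
dx -0.46 dy 0.13
dx -0.48 dy 0.00
dx -0.46 dy -0.12
dx -0.42 dy -0.24
dx -0.34 dy -0.34
dx -0.24 dy -0.41
dx -0.13 dy -0.46
```

```bash
python3 -m crank '[{"claw":1,"dx":-0.44,"dy":0.23,"dz":0,"ax":0,"ay":0,"az":0},{"claw":1,"dx":-0.46,"dy":0.13,"dz":0,"ax":0,"ay":0,"az":0},{"claw":1,"dx":-0.48,"dy":0,"dz":0,"ax":0,"ay":0,"az":0},{"claw":1,"dx":-0.46,"dy":-0.12,"dz":0,"ax":0,"ay":0,"az":0},{"claw":1,"dx":-0.42,"dy":-0.24,"dz":0,"ax":0,"ay":0,"az":0},{"claw":1,"dx":-0.34,"dy":-0.34,"dz":0,"ax":0,"ay":0,"az":0},{"claw":1,"dx":-0.24,"dy":-0.41,"dz":0,"ax":0,"ay":0,"az":0},{"claw":1,"dx":-0.13,"dy":-0.46,"dz":0,"ax":0,"ay":0,"az":0}]'; python3 circ.py
```

```text
time: 12.52
ee_pos: [0.4969, -0.0662, 0.15]
eef_rot: [1.0, -0.0, 0.002, 0.0]
ft_force: [17.8, 1.4, -10.8]
width: 0.0213
grip_force: 20.0
phi -174.0 r 0.0544
dx -0.01 dy -0.48
dx 0.14 dy -0.46
dx 0.25 dy -0.41
dx 0.35 dy -0.33
dx 0.42 dy -0.23
dx 0.47 dy -0.11
dx 0.48 dy 0.01
dx 0.46 dy 0.14
```

```bash
python3 -m crank '[{"claw":1,"dx":0.08,"dy":-0.47,"dz":0,"ax":0,"ay":0,"az":0},{"claw":1,"dx":0.16,"dy":-0.46,"dz":0,"ax":0,"ay":0,"az":0},{"claw":1,"dx":0.25,"dy":-0.41,"dz":0,"ax":0,"ay":0,"az":0},{"claw":1,"dx":0.35,"dy":-0.33,"dz":0,"ax":0,"ay":0,"az":0},{"claw":1,"dx":0.42,"dy":-0.23,"dz":0,"ax":0,"ay":0,"az":0},{"claw":1,"dx":0.47,"dy":-0.11,"dz":0,"ax":0,"ay":0,"az":0},{"claw":1,"dx":0,"dy":0,"dz":0,"ax":0,"ay":0,"az":0},{"claw":1,"dx":0,"dy":0,"dz":0,"ax":0,"ay":0,"az":0}]'; python3 circ.py
```

```text
time: 13.18
ee_pos: [0.5483, -0.0065, 0.1497]
eef_rot: [1.0, 0.0, -0.0, -0.0]
ft_force: [0.5, 1.0, 0.1]
width: 0.0216
grip_force: 20.0
phi 92.9 r 0.0541
dx 0.48 dy 0.01
dx 0.45 dy 0.16
dx 0.39 dy 0.27
dx 0.31 dy 0.36
dx 0.21 dy 0.43
dx 0.09 dy 0.47
dx -0.04 dy 0.48
dx -0.16 dy 0.45
```

```bash
python3 -m crank '[{"claw":1,"dx":0.48,"dy":0.01,"dz":0,"ax":0,"ay":0,"az":0},{"claw":1,"dx":0.45,"dy":0.16,"dz":0,"ax":0,"ay":0,"az":0},{"claw":1,"dx":0.39,"dy":0.27,"dz":0,"ax":0,"ay":0,"az":0},{"claw":1,"dx":0.31,"dy":0.36,"dz":0,"ax":0,"ay":0,"az":0},{"claw":1,"dx":0.21,"dy":0.43,"dz":0,"ax":0,"ay":0,"az":0},{"claw":1,"dx":0.09,"dy":0.47,"dz":0,"ax":0,"ay":0,"az":0},{"claw":1,"dx":-0.04,"dy":0.48,"dz":0,"ax":0,"ay":0,"az":0},{"claw":1,"dx":0,"dy":0,"dz":0,"ax":0,"ay":0,"az":0}]'; python3 -m crank '[{"claw":1,"dx":0,"dy":0,"dz":0,"ax":0,"ay":0,"az":0},{"claw":1,"dx":0,"dy":0,"dz":0,"ax":0,"ay":0,"az":0},{"claw":1,"dx":0,"dy":0,"dz":0,"ax":0,"ay":0,"az":0}]'; python3 circ.py|head -1
```

```text
time: 13.85
ee_pos: [0.6048, -0.0769, 0.1495]
eef_rot: [1.0, -0.003, -0.0, 0.001]
ft_force: [3.0, -3.0, -1.4]
width: 0.021
grip_force: 20.0
time: 14.1
ee_pos: [0.6058, -0.0719, 0.1499]
eef_rot: [1.0, -0.0, 0.001, 0.0]
ft_force: [6.6, -2.8, -4.8]
width: 0.0214
grip_force: 20.0
phi -11.7 r 0.0560
```

The crank is at about 725° (12.65 rad). Opening the fingers, then lifting away.

```bash
python3 -m crank '[{"claw":-1,"dx":0,"dy":0,"dz":0,"ax":0,"ay":0,"az":0},{"claw":-1,"dx":0,"dy":0,"dz":0,"ax":0,"ay":0,"az":0},{"claw":-1,"dx":0,"dy":0,"dz":0,"ax":0,"ay":0,"az":0},{"claw":-1,"dx":0,"dy":0,"dz":0,"ax":0,"ay":0,"az":0},{"claw":-1,"dx":0,"dy":0,"dz":0,"ax":0,"ay":0,"az":0},{"claw":-1,"dx":0,"dy":0,"dz":0,"ax":0,"ay":0,"az":0},{"claw":-1,"dx":0,"dy":0,"dz":0,"ax":0,"ay":0,"az":0},{"claw":-1,"dx":0,"dy":0,"dz":0,"ax":0,"ay":0,"az":0}]'
python3 -m crank '[{"claw":-1,"dx":0,"dy":0,"dz":-0.3,"ax":0,"ay":0,"az":0},{"claw":-1,"dx":0,"dy":0,"dz":-0.7,"ax":0,"ay":0,"az":0},{"claw":-1,"dx":0,"dy":0,"dz":-1,"ax":0,"ay":0,"az":0},{"claw":-1,"dx":0,"dy":0,"dz":-1,"ax":0,"ay":0,"az":0},{"claw":-1,"dx":0,"dy":0,"dz":-1,"ax":0,"ay":0,"az":0},{"claw":-1,"dx":0,"dy":0,"dz":-1,"ax":0,"ay":0,"az":0},{"claw":-1,"dx":0,"dy":0,"dz":0,"ax":0,"ay":0,"az":0},{"claw":-1,"dx":0,"dy":0,"dz":0,"ax":0,"ay":0,"az":0}]'
python3 - <<'E'
from h import *
C=cams(); a=C["scene"]["color"][130:380,130:400,::-1]
cv2.imwrite("pics/z4.png",cv2.resize(a,None,fx=2,fy=2))
E
```

```text
time: 14.77
ee_pos: [0.6054, -0.0722, 0.1495]
eef_rot: [1.0, -0.0, -0.0, 0.0]
ft_force: [-0.1, -0.2, 0.3]
width: 0.0667
grip_force: 0.0
time: 15.43
ee_pos: [0.6062, -0.072, 0.302]
eef_rot: [1.0, -0.0, 0.002, 0.0]
ft_force: [-0.6, -0.2, -0.5]
width: 0.0869
grip_force: 0.0
```

View pics/z4.png

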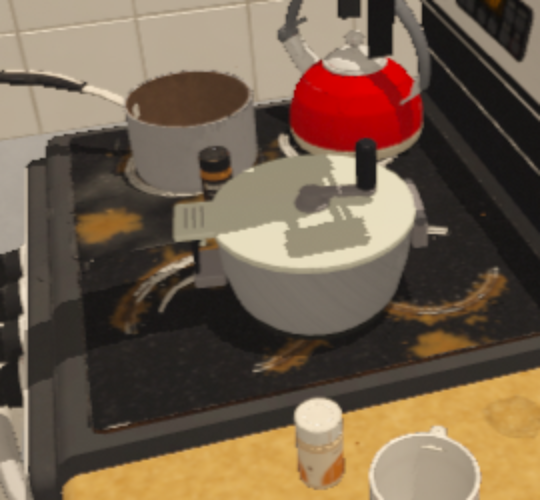

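The lid is level and home, the grip at (366,165) is free, and both jars stand in place at (215,172) and (320,440). Handing in.

```bash
python3 -c "
from bench import r
print(r.close_job())"
```

```text
the job is handed in; nothing more can be done
None
```

The job is handed in: the lid is home under its catch, the crank has been turned two full turns clockwise with the grip held throughout (about 12.65 rad by the tool's path) and let go, and both jars stand where they were; the hand-in returned no verdict.

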